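Release the hidden drawer catch with a dowel

ROBOT

A 6-joint arm with a two-finger parallel gripper is mounted at the origin on the work surface. World frame = base frame: x ahead of the robot, y to its left, z up, the work surface at z = 0. Lengths are in mm, angles in rad, forces in N, time in s.
With the tool pointing down it reaches from about 275 to 750 mm from the base axis. Payload 10.2 kg.
Tool frame: the origin (TCP) lies at the very end of the fingers, on their centre line; the grasp point (between the pads) lies 19 mm behind it; z points along the fingers, x is the direction in which the jaws open and shut, and the axes are right-handed (so a half turn about z gives the same grasp; the last joint's range is limited). The gripper opens to 85 mm and grips with 20 to 120 N. Pads are 22 mm wide; open, the fingers measure 114 mm over their backs; the gripper's body (76 mm by 85 mm) begins 54 mm behind the grasp point. The pads swing forward as they close: fully open they stand 13 mm farther back than shut.
Start: joints at [-1.371, 0.313, 1.498, -0, 1.331, -0.223], TCP at [215.404, -478.782, 210.494] pointing down, gripper open.
Joint ranges: [-2.94, 2.94], [-0.97, 2.17], [0.19, 2.56], [-1.23, 4.37], [0.02, 3.11], [-2.88, 2.88]. Speed limits (rad/s): [2.39, 2.39, 3.01, 3.14, 3.14, 3.14].

INTERFACE

Orientations are given as a unit quaternion [w, x, y, z].
In Python, from rig import telemetry, capture, camera_model, finish_job gives the robot as it stands.
- The arm moves only by the shell command python3 -m inch 'ROWS' [FORCE]. ROWS is JSON, a list of rows, each a list of 5 numbers: the shift along the tool's x, y, z in m, then the turn about the tool's z in rad, then the finger opening in m, from 0 to 0.0854. A call has exactly 5 rows; each row shifts and turns the pose as measured when the row begins, along the tool's axes as they then stand; what a row does not reach is not made up. A row lasts 1/12 s, in which the tool goes at most 41.7 mm and 7.16 degrees, less where a joint would pass 70% of its speed; a pose out of reach is approached as far as the arm can. A call with a gripper value outside its range is refused whole. The fingers move at their own pace and stop on an object; FORCE is the grip in N (left out, the last holds). Time passes only in rows, so rows that do not move let the fingers close, or fill a call up. It gives the time, the measured TCP pose, the force and the opening at its end, in the units of the state.
- telemetry.sense(): the state, without advancing time (a new reading comes with each control period).
- capture(name): name is "scene" or "top" or "wrist"; returns the picture (384x512x3 uint8, blue, green, red); there is no depth.
- camera_model(name): a dict with "mtx" (3x3 intrinsics, pixels), "camera_from_world" (4x4, takes a point from world to camera coordinates). Camera axes: x right, y down, z forward; pixel columns grow to the right and rows downward; lengths in mm; the calibration is good to about 2 mm. A picture is of the moment at which its call begins: read the wrist's pose just before it. camera_model takes no time and is no camera call; for the wrist camera it gives the pose at the moment of the call.
- finish_job(): hands the job in, once; it reports no verdict.
The state is a dict: "time_s": time; "joints": joint angles; "dq": joint speeds; "tau": joint torques, N m; "eef_pos": TCP position; "ee_rot": TCP orientation; "force": force on the tool from outside, world axes, zero at the start; "wrist_torque": the same for the moment, N m; "grip_width": opening from 0.0 (shut) to 1.0 (fully open).
Only numpy, scipy, OpenCV 4.12 (cv2) and the standard library are available. Lean on these libraries where they do the work, as an engineer would, in place of code of your own. Each camera call takes 0.05 s, during which the arm holds its last target. There are 200 camera calls.

TASK

The top drawer of the bench chest is held by its hidden spring catch. Take the beech dowel from the tool block, press the catch down with it through the eyelet hole in the chest's top until the drawer springs ajar, gently and without forcing the pin once it stops, then draw the drawer fully open and leave the dowel standing back in an empty hole of the block. Leave the awl, screwdriver, mallet and plane where they are.

Things in the scene. Friction and masses are not known exactly. Their poses are not given: they have to be found in the camera images.
- chest: Small wooden bench chest, fixed to the bench: 190 mm deep (x), 200 wide (y), 130 high, light wood with a darker top board 12 mm thick and two drawers with brass bar handles. Origin: centre of its underside; x points from its front (drawers) to its back, z up. A hidden hook holds the top drawer; only the push pin under the eyelet hole frees it, pulling does not. More than 13 N on the pin breaks the catch.
- chest_hole (a point): Centre of the 12 mm vertical hole ringed by a brass eyelet in the chest's top face, 67 mm behind its centre. Below it stands a spring push pin, domed head 15 mm wide, its top 13 to 31 mm under the top face: set by hand, different on each chest, to be felt. It yields with 3 to 7 N; some 5 mm of stroke from first touch frees the drawer, at 7.5 mm it is hard against its stop.
- drawer (a joint): How far the top drawer is drawn out, m: 0 to 0.003 closed, 0.10 fully open at its stop. It moves along the chest's -x. When the catch lets go a spring pushes it out to 0.02 to 0.035; beyond that it slides with light friction and stays where it is left.
- drawer_handle (a point): Middle of the grip of the top drawer's brass bar handle: thin round bar, 80 mm long along the chest's y, 35 mm in front of the drawer front, 102 mm above the bench (28 mm below the chest's top); moves with the drawer. The lower drawer (not used) has the same handle 68 mm lower.
- dowel: Straight pale beech dowel, 9 mm in diameter, 130 mm long, 15 g, loose; it stands upright in one of the three holes of the tool block, its foot 10 mm above the bench. Origin: centre of its lower end; z along it, upward.
- dowel_tip (a point): Centre of the dowel's lower, slightly chamfered end.
- block: Dark wooden tool block, fixed to the bench: 170 mm (x) by 56 mm (y) by 45 mm high, with three vertical 12 mm holes, 35 mm deep, 55 mm apart in a row along its x. Origin: centre of its underside. The dowel, the awl and the screwdriver stand in the holes, in any order.
- block_hole0 (a point): Mouth of the block's first hole (x = -55 mm), in its top face 45 mm above the bench.
- block_hole1 (a point): Mouth of the block's middle hole.
- block_hole2 (a point): Mouth of the block's third hole (x = +55 mm).
- awl: Bystander: awl with a turned wooden handle up to 28 mm thick standing in the block, top 116 mm above the bench. Origin: lower end of its shank.
- screwdriver: Bystander: screwdriver with a red handle 25 mm thick standing in the block, top 111 mm above the bench. Origin: lower end of its shank.
- mallet: Bystander: wooden mallet lying on the bench, head 70 x 130 x 85 mm, handle 210 mm along its +x. Origin: centre of the underside of the head.
- plane: Bystander: dark wooden hand plane lying on the bench, 170 x 58 mm, 115 mm high at the iron. Origin: centre of its underside.
Not all that is in view belongs to the job. Leave any pink or yellow look-alike of the block alone.

How it is judged:
By the outcome, as a careful person would: the job done as asked, in the order asked, and still so for the second after the job is handed in, with the robot touching nothing.
It also fails if it takes over 64 s, if anything falls off the work surface, if the arm or the gripper's body presses on something with over 40 N, if the wrist force passes 120 N, or if a joint passes its speed limit or range.

## Working session

There is one attempt and no reset: what is moved stays moved. The work goes in short steps, Python scripts to look and compute and a shell command to move; the robot and the scene stay as the last step left them, time stands still between calls to the robot, and variables do not carry over. Pictures are saved under pics/ and viewed, about 8 in all and at most 12, crops included, and the job is handed in when it is done.

```bash
mkdir -p pics
python3 - <<'E'
from rig import telemetry,capture,camera_model
import cv2,numpy as np
s=telemetry.sense();print(s)
for n in("scene","top"):
    im=capture(n);cv2.imwrite(f"pics/{n}0.png",im)
    m=camera_model(n);print(n,np.round(m["mtx"],1).tolist(),np.round(m["camera_from_world"],3).tolist())
a=cv2.imread("pics/top0.png");cv2.imwrite("pics/top0b.png",cv2.resize(a,(800,600),interpolation=cv2.INTER_CUBIC))
a=cv2.imread("pics/scene0.png");cv2.imwrite("pics/scene0b.png",cv2.resize(a,(800,600),interpolation=cv2.INTER_CUBIC))
E
```

```text
{'time_s': 0.0, 'joints': array([-1.37141459e+00,  3.13449571e-01,  1.49847056e+00, -2.93233290e-05,
        1.33094854e+00, -2.23397456e-01]), 'dq': array([ 0.00057324, -0.00144276, -0.00038972, -0.00085323,  0.0021953 ,
       -0.00079346]), 'tau': array([-5.87933046e-04, -4.12262821e+01, -2.59741312e+01, -2.52825512e-04,
        4.12146954e-03,  9.47549154e-06]), 'eef_pos': array([ 215.330666  , -478.49670465,  209.9226976 ]), 'ee_rot': array([-4.46576331e-04,  8.39732791e-01, -5.42999478e-01, -4.55878737e-04]), 'force': array([-0.30227182,  0.47031758, -0.49114902]), 'wrist_torque': array([ 0.00268879,  0.00962191, -0.01852083]), 'grip_width': 0.9989690163902691}
scene [[383.2, 0.0, 253.3], [0.0, 383.2, 191.2], [0.0, 0.0, 1.0]] [[0.257, 0.966, -0.01, -154.704], [0.674, -0.187, -0.715, -260.737], [-0.693, 0.177, -0.699, 1606.742], [0.0, 0.0, 0.0, 1.0]]
top [[412.2, 0.0, 263.1], [0.0, 412.2, 186.3], [0.0, 0.0, 1.0]] [[0.014, -1.0, 0.013, 27.752], [-0.997, -0.015, -0.077, 512.014], [0.078, -0.012, -0.997, 1424.368], [0.0, 0.0, 0.0, 1.0]]
```

View pics/top0b.png

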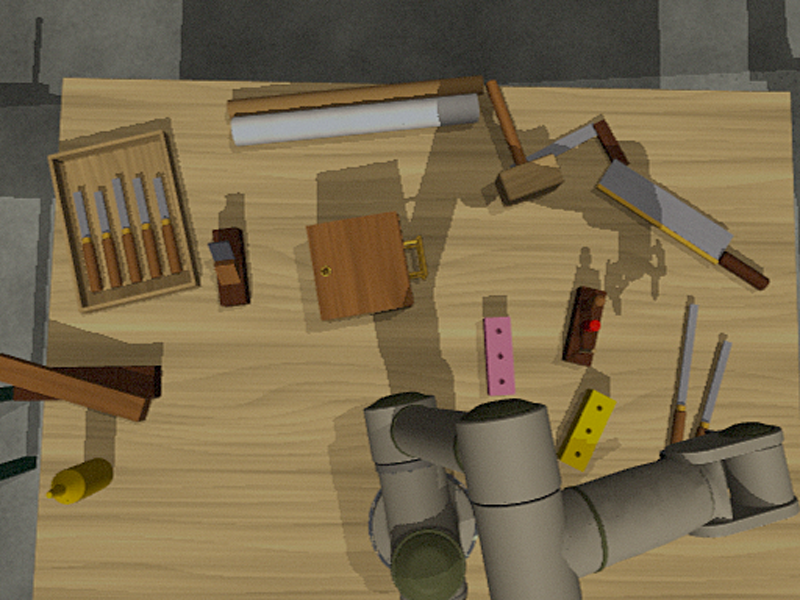

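View pics/scene0b.png

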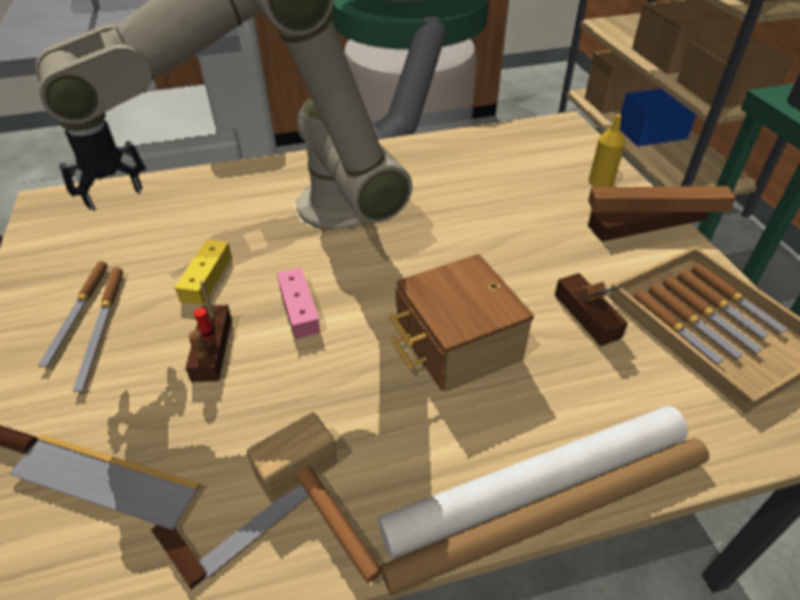

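Top view: the chest is at (360,265) with its eyelet at (325,271) and the handle to its right at (418,258). The dark block is at (585,325). Pink (499,355) and yellow (587,430) are look-alikes. Next is a close crop to tell the dowel, awl and screwdriver apart.

Run:
```python
import cv2,numpy as np
t=cv2.imread("pics/top0.png");s=cv2.imread("pics/scene0.png")
def crop(im,x,y,w,h,k): return cv2.resize(im[y:y+h,x:x+w],(w*k,h*k),interpolation=cv2.INTER_CUBIC)
a=crop(t,350,175,50,65,8) # 400x520
b=crop(s,108,170,50,80,6)
h=max(a.shape[0],b.shape[0])
pad=lambda i:cv2.copyMakeBorder(i,0,h-i.shape[0],0,0,cv2.BORDER_CONSTANT)
cv2.imwrite("pics/c1.png",np.hstack([pad(a),pad(b)]))
a=crop(t,190,130,90,80,8)
cv2.imwrite("pics/c2.png",crop(t,190,130,90,80,8)[:600])
```

```text
(no output)
```

View pics/c1.png

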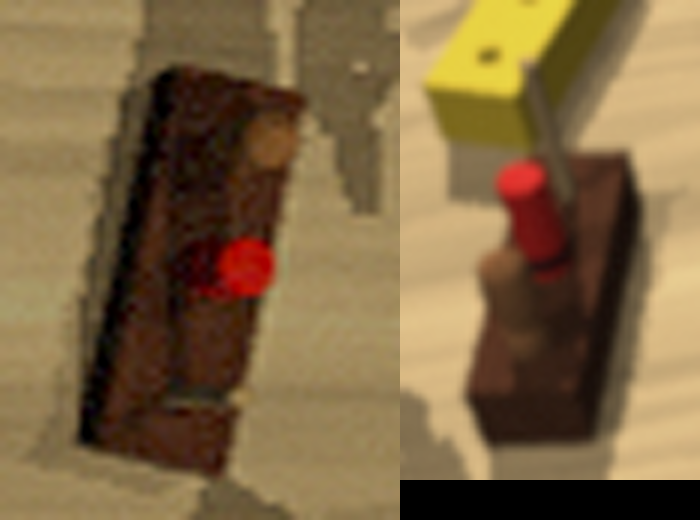

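View pics/c2.png

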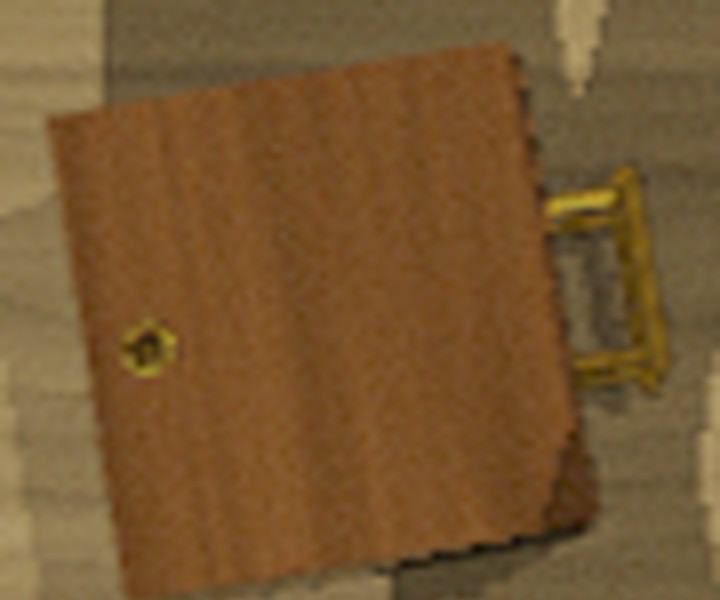

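```bash
cat > h.py <<'E'
import numpy as np,cv2
from rig import telemetry,capture,camera_model
def ray(n,uv,m=None):
    m=m or camera_model(n);T=m["camera_from_world"];R=T[:3,:3];c=-R.T@T[:3,3]
    d=R.T@np.linalg.inv(m["mtx"])@np.array([*uv,1.]);return c,d
def atz(n,uv,z,m=None):
    c,d=ray(n,uv,m);return c+d*(z-c[2])/d[2]
def proj(n,p,m=None):
    m=m or camera_model(n);q=m["mtx"]@(m["camera_from_world"]@np.r_[p,1.])[:3];return q[:2]/q[2]
def save(im,x,y,w,h,k,name): cv2.imwrite("pics/"+name,cv2.resize(im[y:y+h,x:x+w],(w*k,h*k),interpolation=cv2.INTER_CUBIC))
E
python3 - <<'E'
from h import *
np.set_printoptions(precision=1,suppress=True)
c2=lambda x,y:(190+x/8-.5,130+y/8-.5)
P=[atz("top",c2(*p),130) for p in [(50,120),(508,42),(128,600)]];E=atz("top",c2(148,348),130)
for p in P:print("corner",p)
print("hole",E, "len",np.linalg.norm(P[1]-P[0]),np.linalg.norm(P[2]-P[0]))
d=P[1]-P[0];y=P[2]-P[0]
print("front dir ang",np.degrees(np.arctan2(d[1],d[0])),np.degrees(np.arctan2(y[1],y[0])))
hd=[atz("top",c2(*p),102) for p in [(628,180),(655,375)]];print("handle",hd,(hd[0]+hd[1])/2)
c1=lambda x,y:(350+x/8-.5,175+y/8-.5)
print("dowel top",atz("top",c1(240,397),140),atz("scene",(108+130/6-.5,170+66/6-.5),140))
print("dowel mouth",atz("top",c1(172,395),45),atz("scene",(108+168/6-.5,170+203/6-.5),45))
print("screw",atz("top",c1(247,267),111)); print("awl",atz("top",c1(272,140),116))
E
```

```text
corner [636.1 257.6 130. ]
corner [671.3  72.  130. ]
corner [441.5 221.1 130. ]
hole [543.5 215.6 130. ] len 188.98166400318 198.0038226216615
front dir ang -79.24853668186407 -169.3673397477099
handle [array([619.8,  21.6, 102. ]), array([538.6,   9.3, 102. ])] [579.2  15.5 102. ]
dowel top [ 386.5 -337.4  140. ] [ 393.6 -337.6  140. ]
dowel mouth [ 386.1 -336.2   45. ] [ 399.2 -339.7   45. ]
screw [ 439.4 -349.2  111. ]
awl [ 491.4 -358.4  116. ]
```

The pale rod at the row's near end is the dowel: top-picture pixel (380,224), about (387,-337). The red screwdriver is in the middle hole and the awl at the far end, spaced 54 and 53 mm, which fits the given 55. The chest measures 189 x 198 mm, and the eyelet is about 68 mm behind its centre, so both fit. The possible look-alikes are the awl, the screwdriver, and the pink and yellow blocks, and I'm leaving them alone. I'll turn the jaws across the row first.

```bash
cat > go.py <<'E'
# print remaining shift to a world target in tool axes (m) and tool turn to a yaw of tool x (deg)
import sys; from h import *
from scipy.spatial.transform import Rotation as Ro
def main(x,y,z,yaw=None):
    s=telemetry.sense();R=Ro.from_quat(np.roll(s["ee_rot"],-1)).as_matrix()
    a=np.arctan2(R[1,0],R[0,0]);print("t",round(s["time_s"],2),"pos",np.round(s["eef_pos"],1),"yaw",round(np.degrees(a),2),"tiltz",np.round(R[:2,2],4),"F",np.round(s["force"],1),"w",round(s["grip_width"],3),"j",np.round(s["joints"],2))
    print("tool shift mm",np.round(R.T@(np.array([x,y,z])-s["eef_pos"]),1),"turn",None if yaw is None else round(-((np.radians(yaw)-a+np.pi)%(2*np.pi)-np.pi),3))
main(*map(float,sys.argv[1:]))
E
python3 -m inch '[[0,0,0,0.125,0.085],[0,0,0,0.125,0.085],[0,0,0,0.125,0.085],[0,0,0,0.125,0.085],[0,0,0,0.125,0.085]]' 60
python3 go.py 386.5 -337.5 210 -101.5
```

```text
time_s: 0.52
eef_pos: [215.2, -477.6, 208.2]
ee_rot: [0.001, -0.63, 0.777, 0.002]
force: [-0.8, -0.6, -0.4]
grip_width: 0.994
t 0.52 pos [ 215.2 -477.6  208.2] yaw -101.9 tiltz [-0.001  0.005] F [-0.8 -0.6 -0.4] w 0.994 j [-1.37  0.32  1.5  -0.    1.33  0.41]
tool shift mm [-172.4 -138.8   -1.3] turn -0.007
```

```bash
python3 -m inch '[[-0.030,-0.024,-0.002,0,0.085],[-0.030,-0.024,0,0,0.085],[-0.030,-0.024,0,0,0.085],[-0.030,-0.024,0,0,0.085],[-0.030,-0.024,0,0,0.085]]' >/dev/null
python3 go.py 386.5 -337.5 210 -101.5
python3 - <<'E'
from h import *
m=camera_model("wrist");im=capture("wrist");save(im,0,0,512,384,1,"w1.png")
np.set_printoptions(precision=2,suppress=True);print(m);np.savez("w1.npz",**m)
E
```

```text
t 0.93 pos [ 364.4 -356.   208.5] yaw -103.05 tiltz [-0.0036  0.0077] F [ 0.6 -1.3 -0.5] w 0.993 j [-1.    0.28  1.54  0.    1.32  0.79]
tool shift mm [-23.  -17.3  -1.5] turn -0.027
{'mtx': array([[323.82,   0.  , 248.05],
       [  0.  , 323.82, 195.36],
       [  0.  ,   0.  ,   1.  ]]), 'camera_from_world': array([[  -0.23,   -0.97,   -0.01, -263.8 ],
       [  -0.93,    0.21,    0.31,  373.2 ],
       [  -0.3 ,    0.08,   -0.95,  514.39],
       [   0.  ,    0.  ,    0.  ,    1.  ]])}
```

View pics/w1.png

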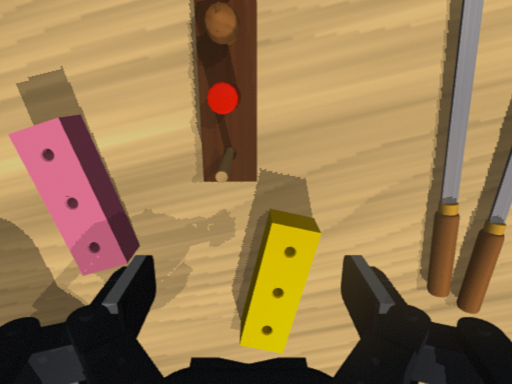

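The wrist view shows the dowel's top at (221,176) and where it leaves the block at (229,153). The screwdriver's top is at (223,98) and the awl's at (221,22).

```bash
python3 - <<'E'
from h import *
m=dict(np.load("w1.npz"))
np.set_printoptions(precision=1,suppress=True)
print("top",atz("",(221,176),140,m),"mouth",atz("",(229,153),45,m),"screw",atz("",(223,98),111,m),"awl",atz("",(221,22),116,m))
for c in [(257,180),(204,182)]:print("blk corner",atz("",c,45,m))
E
python3 go.py 387 -337.5 210 -101.5
```

```text
top [ 387.  -340.8  140. ] mouth [ 386.2 -340.7   45. ] screw [ 439.9 -353.6  111. ] awl [ 490.1 -365.4  116. ]
blk corner [ 352.  -362.2   45. ]
blk corner [ 362.4 -307.7   45. ]
t 0.98 pos [ 368.8 -351.6  208.6] yaw -102.77 tiltz [-0.0016  0.0094] F [ 3.7  4.2 -0.3] w 0.997 j [-0.99  0.29  1.54  0.    1.33  0.8 ]
tool shift mm [-17.8 -14.6  -1.3] turn -0.022
```

```bash
python3 -m inch '[[-0.009,-0.007,0,-0.01,0.085],[-0.009,-0.007,0,0,0.085],[0,0,0,0,0.085],[0,0,0,0,0.085],[0,0,0,0,0.085]]' >/dev/null
python3 go.py 387 -339 145 -102
```

```text
t 1.4 pos [ 389.  -333.2  207.4] yaw -101.75 tiltz [-0.0033  0.0117] F [-0.3 -0.6 -0.3] w 0.988 j [-0.94  0.29  1.53  0.    1.33  0.84]
tool shift mm [ 6.8  0.5 62.4] turn 0.004
```

```bash
python3 -m inch '[[0.003,0,0.025,0,0.085],[0.003,0,0.025,0,0.085],[0.001,0,0.025,0,0.085],[0,0,0.025,0,0.085],[0,0,0.018,0,0.085]]' >/dev/null
python3 go.py 387 -339 85 -102
```

```text
t 1.82 pos [ 385.5 -344.8   89.2] yaw -102.05 tiltz [0.0022 0.0026] F [ 1.  -1.2 -0.1] w 0.994 j [-0.96  0.43  1.68  0.    1.04  0.82]
tool shift mm [-6.  -0.2  4.2] turn -0.001
```

```bash
python3 -m inch '[[-0.005,0,0.003,0,0.085],[-0.001,0,0.001,0,0.085],[0,0,0,0,0.04],[0,0,0,0,0.03],[0,0,0,0,0.03]]' 20 >/dev/null
python3 go.py 387 -339 85 -102
python3 - <<'E'
from h import *
m=camera_model("wrist");im=capture("wrist");save(im,100,60,300,300,2,"w2.png");np.savez("w2.npz",**m)
E
python3 go.py 387 -339 85 -102
```

```text
t 2.23 pos [ 384.4 -339.6   84.2] yaw -102.28 tiltz [-0.0001  0.0054] F [0.6 0.  0.7] w 0.596 j [-0.95  0.43  1.69  0.    1.03  0.83]
tool shift mm [-1.2 -2.4 -0.8] turn -0.005
t 2.28 pos [ 384.6 -339.8   84.4] yaw -102.27 tiltz [0.0002 0.005 ] F [ 0.9 -0.3  0.4] w 0.507 j [-0.95  0.43  1.69  0.    1.03  0.83]
tool shift mm [-1.3 -2.2 -0.6] turn -0.005
```

View pics/w2.png

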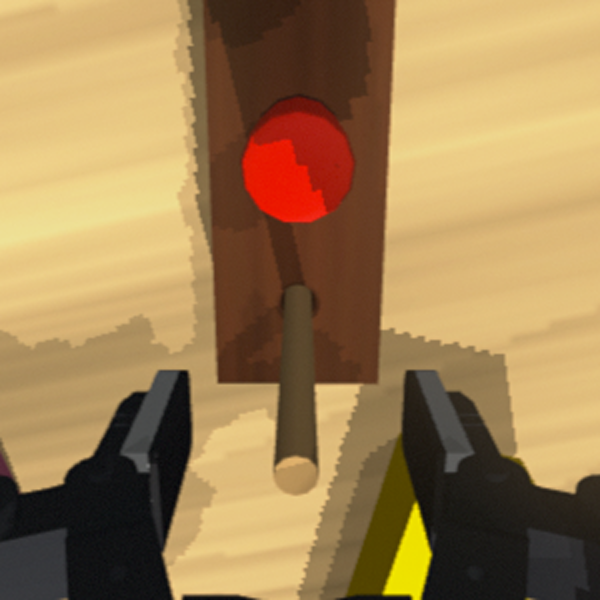

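The fingers are centred on the dowel (crop column 296 between 188 and 405). The dowel's top is at (248.5,297.5) in the full picture and its hole mouth at (249.5,211).

```bash
python3 - <<'E'
from h import *
m=dict(np.load("w2.npz"))
np.set_printoptions(precision=1,suppress=True)
print("top",atz("",(248.3,297),140,m),"mouth",atz("",(249.5,211),45,m))
E
python3 -m inch '[[0,-0.001,0,0,0.0],[0,0,0,0,0.0],[0,0,0,0,0.0],[0,0,0,0,0.0],[0,0,0,0,0.0]]' 20
python3 -m inch '[[0,0,0,0,0.0],[0,0,0,0,0.0],[0,0,0,0,0.0],[0,0,0,0,0.0],[0,0,0,0,0.0]]' 60 >/dev/null
python3 go.py 387 -339 85 -102
```

```text
top [ 386.7 -340.9  140. ] mouth [ 386.4 -341.4   45. ]
time_s: 2.7
eef_pos: [386.4, -340.9, 86.5]
ee_rot: [0.002, -0.628, 0.779, -0.0]
force: [0.3, -0.3, -0.6]
grip_width: 0.097
t 3.12 pos [ 386.3 -340.8   86.3] yaw -102.25 tiltz [0.0023 0.002 ] F [ 0.2  0.3 -0.7] w 0.086 j [-0.95  0.43  1.69  0.    1.03  0.83]
tool shift mm [-1.9 -0.3  1.3] turn -0.004
```

```bash
python3 -m inch '[[0,0,-0.030,0,0],[0,0,-0.030,0,0],[0,0,-0.030,-0.10,0],[0,0,-0.030,-0.10,0],[0,0,-0.030,-0.10,0]]' >/dev/null
python3 go.py 543.5 214 245 -79.3
```

```text
t 3.53 pos [ 384.1 -338.8  235.8] yaw -84.57 tiltz [-0.0057  0.0133] F [ 1.  -0.4 -0.1] w 0.088 j [-0.95  0.27  1.48  0.    1.4   0.52]
tool shift mm [-535.3 -211.    -2.7] turn -0.092
```

```bash
python3 -m inch '[[0,0,-0.005,-0.09,0],[-0.02,-0.01,-0.003,0,0],[-0.034,-0.017,0,0,0],[-0.034,-0.017,0,0,0],[-0.034,-0.017,0,0,0]]' >/dev/null
python3 go.py 543.5 214 245 -79.3
python3 -m inch '[[-0.034,-0.017,0,0,0],[-0.034,-0.017,0,0,0],[-0.034,-0.017,0,0,0],[-0.034,-0.017,0,0,0],[-0.034,-0.017,0,0,0]]' >/dev/null
python3 go.py 543.5 214 245 -79.3
```

```text
t 3.95 pos [ 421.3 -210.7  251.9] yaw -79.31 tiltz [0.0021 0.0014] F [ 0.5 -0.  -0.4] w 0.087 j [-0.71  0.16  1.58  0.    1.4   0.67]
tool shift mm [-394.7 -198.8    7.8] turn -0.0
t 4.37 pos [473.8 -19.  253. ] yaw -79.45 tiltz [0.0038 0.0007] F [ 0.4 -0.2  0.4] w 0.086 j [-0.29  0.17  1.57  0.    1.4   1.1 ]
tool shift mm [-216.3 -111.1    8.4] turn -0.003
```

```bash
python3 -m inch '[[-0.035,-0.017,0,0,0],[-0.035,-0.017,0,0,0],[-0.035,-0.017,0,0,0],[-0.030,-0.017,0,0,0],[-0.030,-0.017,0.002,0,0]]' >/dev/null
python3 go.py 543.5 214 245 -79.3
```

```text
t 4.78 pos [527.4 169.8 252.2] yaw -79.38 tiltz [0.0058 0.0005] F [ 0.2 -1.   1.1] w 0.084 j [ 0.1   0.35  1.34 -0.    1.45  1.49]
tool shift mm [-40.5 -23.9   7.3] turn -0.001
```

```bash
python3 -m inch '[[-0.020,-0.012,0.003,0,0],[-0.011,-0.006,0.005,0,0],[-0.004,-0.001,0.005,0,0],[0,0,0.004,0,0],[0,0,0.002,0,0]]' >/dev/null
python3 go.py 543.5 214 225 -79.3
python3 - <<'E'
from h import *
m=camera_model("wrist");im=capture("wrist");save(im,150,100,200,150,4,"w3.png");np.savez("w3.npz",**m,p=telemetry.sense()["eef_pos"])
E
python3 go.py 543.5 214 225 -79.3
```

```text
t 5.2 pos [539.8 215.9 230.8] yaw -78.93 tiltz [0.0045 0.0013] F [ 0.7 -0.9 -0.1] w 0.086 j [0.18 0.42 1.29 0.   1.42 1.56]
tool shift mm [ 2.6 -3.2  5.8] turn 0.007
t 5.25 pos [539.7 215.6 230.6] yaw -78.95 tiltz [0.0041 0.0012] F [-0.9  0.2 -0.7] w 0.082 j [0.18 0.42 1.29 0.   1.42 1.56]
tool shift mm [ 2.3 -3.4  5.6] turn 0.006
```

View pics/w3.png

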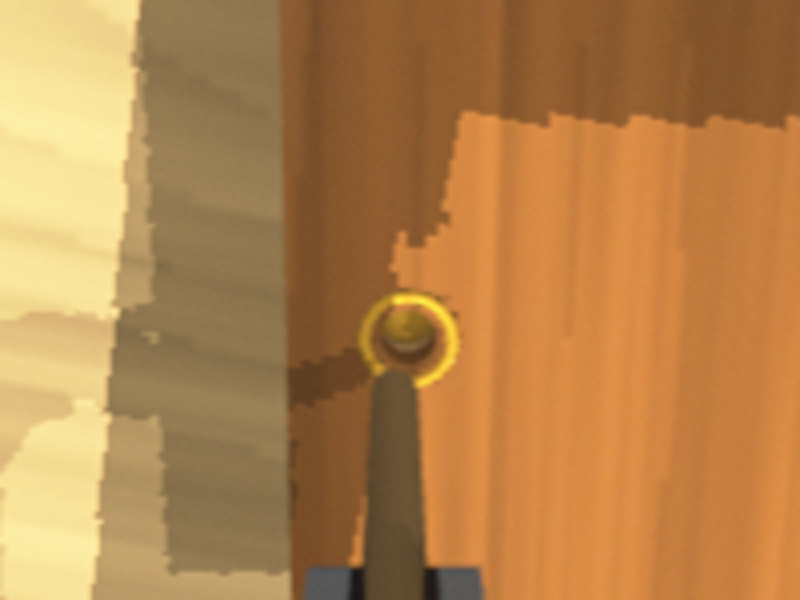

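The eyelet is at crop (409,340), with the brass pin visible inside it. The dowel's lower end is at about (397,372).

Run:
```python
from h import *
m=dict(np.load("w3.npz"))
np.set_printoptions(precision=1,suppress=True)
f=lambda x,y:(150+x/4-.5,100+y/4-.5)
H=atz("",f(409,340),130,m);print("hole",H)
p=m["p"]; tip=p+[0.004*76,0.001*76,-76.3];q=proj("",tip,m);print("tip model",tip,"proj crop",(q-[149.5,99.5])*4)
print("tip from picture",atz("",f(397,378),tip[2],m), "centre line at grasp", atz("",f(396,560),tip[2]+60,m))
```

```text
hole [543.8 213.  130. ]
tip model [540.  215.7 154.3] proj crop [393.1 389.7]
tip from picture [542.5 215.4 154.3] centre line at grasp [532.3 213.7 214.3]
```

```bash
python3 -m inch '[[0.002,-0.002,0.006,0.005,0],[0.001,-0.0013,0.006,0,0],[0,0,0.004,0,0],[0,0,0.001,0,0],[0,0,0,0,0]]' >/dev/null
python3 go.py 543.5 213 212 -79.3
python3 - <<'E'
from h import *
m=camera_model("wrist");im=capture("wrist");save(im,200,130,100,75,8,"w4.png");np.savez("w4.npz",**m,p=telemetry.sense()["eef_pos"])
E
python3 go.py 543.5 213 212 -79.3
```

```text
t 5.67 pos [544.1 209.3 212.6] yaw -79.55 tiltz [0.0047 0.0008] F [-0.5 -0.6 -0.2] w 0.083 j [0.17 0.44 1.31 0.   1.38 1.55]
tool shift mm [-3.7 -0.1  0.6] turn -0.004
t 5.72 pos [544.1 209.4 212.7] yaw -79.55 tiltz [0.0048 0.0008] F [-0.  -0.5 -0.3] w 0.084 j [ 0.17  0.44  1.31 -0.    1.38  1.55]
tool shift mm [-3.7 -0.   0.7] turn -0.004
```

View pics/w4.png

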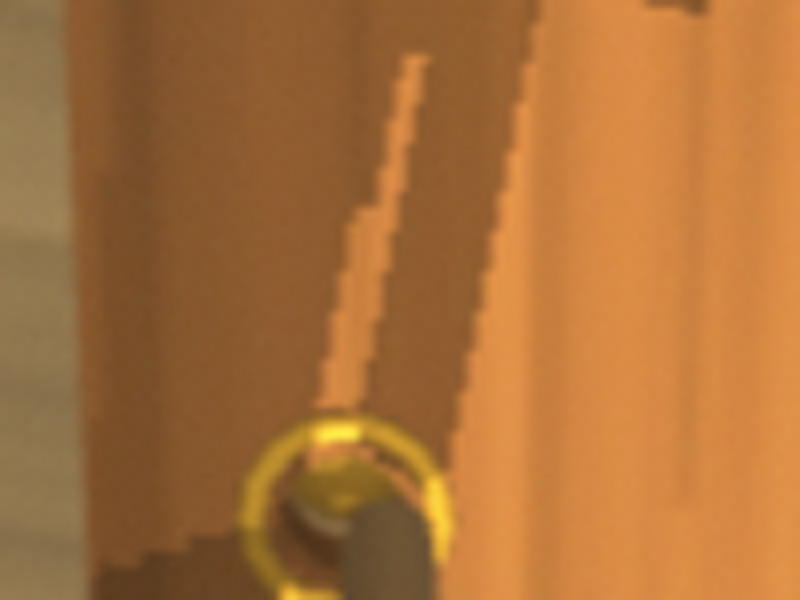

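Run:
```python
from h import *
m=dict(np.load("w4.npz"))
np.set_printoptions(precision=1,suppress=True)
f=lambda x,y:(200+x/8-.5,130+y/8-.5)
print("hole",atz("",f(347,517),130,m))
p=m["p"]; tip=p+[0.0048*76,0.0008*76,-76.3]
for r in (0,4.2):
  t=tip+r*np.array([.983,.186,0]);print("tip",t,"proj crop",(proj("",t,m)-[199.5,129.5])*8)
print("tip lateral from pic",atz("",f(389,530),tip[2],m))
```

```text
hole [544. 213. 130.]
tip [544.5 209.4 136.4] proj crop [383.  538.2]
tip [548.6 210.2 136.4] proj crop [382.7 496.8]
tip lateral from pic [545.4 209.  136.4]
```

```bash
python3 -m inch '[[-0.002,0,0,0,0],[0,0,0,0,0],[0,0,0,0,0],[0,0,0,0,0],[0,0,0,0,0]]' >/dev/null
python3 go.py 543.7 213.2 200 -79.3
```

```text
t 6.13 pos [544.  211.7 213.6] yaw -79.54 tiltz [0.0064 0.0011] F [-0.8 -0.7 -0.7] w 0.083 j [0.17 0.44 1.31 0.   1.39 1.56]
tool shift mm [-1.5  0.1 13.6] turn -0.004
```

```bash
python3 -m inch '[[-0.0013,0,0,0,0],[0,0,0.001,0,0],[0,0,0.001,0,0],[0,0,0.001,0,0],[0,0,0.001,0,0]]' >/dev/null
python3 go.py 543.7 213.2 200 -79.3
```

```text
t 6.55 pos [543.8 213.3 209.6] yaw -79.52 tiltz [0.007  0.0012] F [0.7 0.3 0.3] w 0.087 j [ 0.17  0.44  1.32 -0.    1.38  1.56]
tool shift mm [0.  0.2 9.6] turn -0.004
```

```bash
python3 -m inch '[[0,0,0.001,0,0],[0,0,0.001,0,0],[0,0,0.001,0,0],[0,0,0,0,0],[0,0,0,0,0]]' >/dev/null
python3 go.py 543.7 213.2 200 -79.3
```

```text
t 6.97 pos [543.7 213.2 205.8] yaw -79.53 tiltz [0.0063 0.0011] F [-1.   0.6 -0.6] w 0.086 j [ 0.17  0.44  1.32 -0.    1.37  1.56]
tool shift mm [-0.   0.   5.8] turn -0.004
```

```bash
python3 -m inch '[[0,0,0.001,0,0],[0,0,0.001,0,0],[0,0,0.001,0,0],[0,0,0.001,0,0],[0,0,0,0,0]]' >/dev/null
python3 go.py 543.7 213.2 200 -79.3
```

```text
t 7.38 pos [543.7 213.2 201.4] yaw -79.53 tiltz [0.0064 0.0011] F [-0.1  0.2 -0.6] w 0.086 j [ 0.17  0.45  1.33 -0.    1.36  1.56]
tool shift mm [-0.   0.1  1.4] turn -0.004
```

```bash
python3 -m inch '[[0,0,0.001,0,0],[0,0,0.001,0,0],[0,0,0.001,0,0],[0,0,0.001,0,0],[0,0,0,0,0]]' >/dev/null
python3 go.py 543.7 213.2 200 -79.3
```

```text
t 7.8 pos [543.8 213.2 196.9] yaw -79.53 tiltz [0.0064 0.0011] F [0.5 0.3 0.9] w 0.084 j [ 0.17  0.45  1.34 -0.    1.35  1.56]
tool shift mm [-0.1  0.1 -3.1] turn -0.004
```

The tip is 9 mm inside the hole with no contact. Now feeling for the pin.

```bash
python3 -m inch '[[0,0,0.0006,0,0],[0,0,0.0006,0,0],[0,0,0.0006,0,0],[0,0,0.0006,0,0],[0,0,0,0,0]]' >/dev/null
python3 go.py 543.7 213.2 200 -79.3
```

```text
t 8.22 pos [543.8 213.2 194.3] yaw -79.53 tiltz [0.0065 0.0011] F [0.4 1.4 0.4] w 0.077 j [ 0.17  0.45  1.34 -0.    1.34  1.56]
tool shift mm [-0.   0.1 -5.7] turn -0.004
```

```bash
python3 -m inch '[[0,0,0.0006,0,0],[0,0,0.0006,0,0],[0,0,0.0006,0,0],[0,0,0.0006,0,0],[0,0,0,0,0]]' >/dev/null
python3 go.py 543.7 213.2 200 -79.3
```

```text
t 8.63 pos [543.8 213.2 191.7] yaw -79.53 tiltz [0.0065 0.0012] F [ 0.1 -0.1  0.4] w 0.083 j [0.17 0.45 1.35 0.   1.34 1.56]
tool shift mm [-0.   0.1 -8.3] turn -0.004
```

```bash
python3 -m inch '[[0,0,0.0006,0,0],[0,0,0.0006,0,0],[0,0,0.0006,0,0],[0,0,0.0006,0,0],[0,0,0,0,0]]' >/dev/null
python3 go.py 543.7 213.2 200 -79.3
```

```text
t 9.05 pos [544.  213.2 189.4] yaw -79.53 tiltz [0.0072 0.0012] F [0.4 0.  1.3] w 0.087 j [ 0.17  0.46  1.35 -0.    1.33  1.56]
tool shift mm [ -0.    0.2 -10.6] turn -0.004
```

```bash
python3 -m inch '[[0,0,0.0006,0,0],[0,0,0.0006,0,0],[0,0,0.0006,0,0],[0,0,0,0,0],[0,0,0,0,0]]' >/dev/null
python3 go.py 543.7 213.2 200 -79.3
```

```text
t 9.47 pos [544.4 213.3 189.3] yaw -79.52 tiltz [0.0095 0.0015] F [-0.2 -0.9  1.3] w 0.086 j [ 0.17  0.45  1.35 -0.    1.33  1.56]
tool shift mm [ -0.    0.6 -10.7] turn -0.004
```

```bash
python3 -m inch '[[0,0.0003,0,0,0],[0,0.0003,0,0,0],[0,0,0.001,0,0],[0,0,0.001,0,0],[0,0,0.001,0,0]]' >/dev/null
python3 go.py 543.7 213.2 200 -79.3
```

```text
t 9.88 pos [544.6 213.3 187.9] yaw -79.52 tiltz [0.0131 0.0022] F [-2.1 -1.   8.1] w 0.082 j [ 0.17  0.45  1.36 -0.    1.32  1.56]
tool shift mm [ -0.    0.7 -12.1] turn -0.004
```

```bash
python3 -m inch '[[0,0,0,0,0],[0,0,0.0015,0,0],[0,0,0.0015,0,0],[0,0,0.0015,0,0],[0,0,0.0015,0,0]]' >/dev/null
python3 go.py 543.7 213.2 200 -79.3
```

```text
t 10.3 pos [544.8 213.4 184.7] yaw -79.51 tiltz [0.016  0.0024] F [-3.1 -0.8  7.8] w 0.084 j [ 0.17  0.46  1.36 -0.    1.31  1.56]
tool shift mm [  0.    0.9 -15.4] turn -0.004
```

```bash
python3 -m inch '[[0,0.001,0,0,0],[0,0.0005,0,0,0],[0,0,0,0,0],[0,0,0,0,0],[0,0,0,0,0]]' >/dev/null
python3 go.py 543.7 213.2 200 -79.3
python3 - <<'E'
from h import *
im=capture("top");a=cv2.imread("pics/top0.png");save(im,190,130,100,80,8,"t2.png")
d=cv2.absdiff(im,a).sum(2)[140:190,255:300];print("handle-region change px",(d>90).sum())
E
```

```text
t 10.72 pos [543.5 213.2 184.9] yaw -79.51 tiltz [0.017  0.0026] F [0.6 0.1 3.6] w 0.082 j [ 0.17  0.45  1.37 -0.    1.31  1.56]
tool shift mm [  0.   -0.5 -15.1] turn -0.004
handle-region change px 717
```

```bash
cat > hd.py <<'E'
from h import *
def brass(im,n):
    hsv=cv2.cvtColor(im,cv2.COLOR_BGR2HSV);m=cv2.inRange(hsv,(20,140,60),(32,255,255))
    k,l,st,c=cv2.connectedComponentsWithStats(m)
    return [(st[i].tolist(),np.round(c[i],1).tolist()) for i in range(1,k) if st[i][4]>=12]
if __name__=="__main__":
    for n in("top","scene"):
        im=capture(n);o=cv2.imread(f"pics/{n}0.png");cv2.imwrite(f"pics/{n}_last.png",im)
        R=(250,140,320,200) if n=="top" else (245,195,290,245)
        for t,i in(("old",o),("now",im)):
            x0,y0,x1,y1=R;print(n,t,brass(i[y0:y1,x0:x1],n))
E
python3 hd.py
```

```text
top old [([8, 11, 16, 28, 167], [17.2, 24.2])]
top now [([8, 11, 16, 29, 182], [17.3, 24.9])]
scene old []
scene now []
```

```bash
python3 -m inch '[[0,0,0.001,0,0],[0,0,0.001,0,0],[0,0.0003,0.001,0,0],[0,0,0,0,0],[0,0,0,0,0]]' >/dev/null
python3 go.py 543.7 213.2 200 -79.3;python3 hd.py|grep "top now"
```

```text
t 11.28 pos [543.5 213.2 182.3] yaw -79.5 tiltz [0.0179 0.0027] F [0.1 0.8 5. ] w 0.079 j [ 0.17  0.45  1.37 -0.    1.3   1.56]
tool shift mm [  0.   -0.6 -17.7] turn -0.004
top now [([15, 10, 16, 29, 167], [23.4, 23.3])]
```

The drawer sprang ajar: the handle moved about 6 px, or about 20 mm, with 5 N on the pin. Withdrawing now.

```bash
python3 -m inch '[[0,0,-0.004,0,0],[0,0,-0.006,0,0],[0,0,-0.008,0,0],[0,0,-0.008,0,0],[0,0,-0.008,0,0]]' >/dev/null
python3 go.py 543.7 213.2 230 -79.3
python3 -m inch '[[0,0,-0.008,0,0],[0,0,-0.008,0,0],[0,0,-0.004,0,0],[0,0,0,0,0],[0,0,0,0,0]]' >/dev/null
python3 go.py 543.7 213.2 230 -79.3; python3 hd.py|grep top
python3 - <<'E'
from h import *
m=camera_model("wrist");im=capture("wrist");save(im,100,84,300,300,2,"w5.png");np.savez("w5.npz",**m,p=telemetry.sense()["eef_pos"])
E
```

```text
t 11.8 pos [542.  212.9 216.7] yaw -79.51 tiltz [0.0133 0.002 ] F [0.1 0.1 0.3] w 0.088 j [ 0.17  0.43  1.32 -0.    1.38  1.56]
tool shift mm [ -0.   -1.9 -13.3] turn -0.004
t 12.22 pos [542.3 213.  241.7] yaw -79.51 tiltz [0.0174 0.0028] F [-0.2 -1.1  0.1] w 0.088 j [ 0.17  0.41  1.28 -0.    1.44  1.56]
tool shift mm [ 0.  -1.2 11.7] turn -0.004
top old [([8, 11, 16, 28, 167], [17.2, 24.2])]
top now [([15, 10, 16, 29, 165], [23.5, 23.3])]
```

View pics/w5.png

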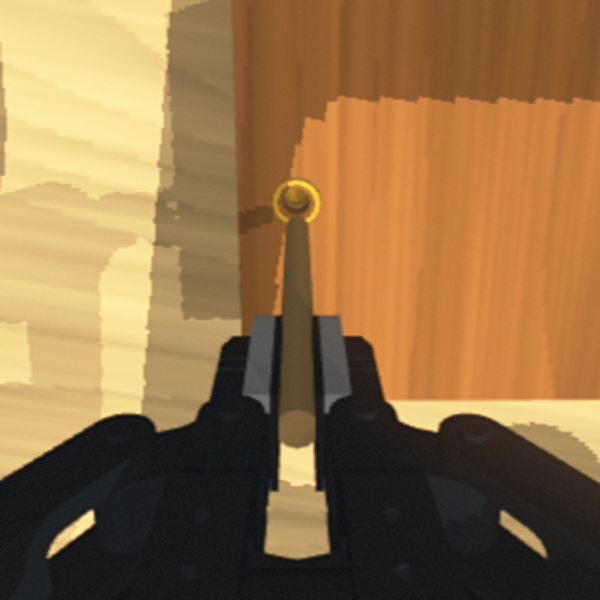

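```bash
python3 -m inch '[[0.032,0,0,0,0],[0.032,0,0,0,0],[0.032,0,0,0,0],[0.032,0,0,0,0],[0.032,0,0,0,0]]' >/dev/null
python3 go.py 580.7 13.7 241 -79.3
```

```text
t 12.78 pos [570.5  55.8 238.8] yaw -78.93 tiltz [0.0124 0.0043] F [ 0.7  0.2 -0.6] w 0.08 j [-0.11  0.4   1.31  0.01  1.43  1.27]
tool shift mm [43.3 -2.  -2.2] turn 0.006
```

```bash
python3 -m inch '[[0.020,-0.001,0,0,0],[0.007,0,0,0,0],[0.001,0,0,0,0],[0,0,0,0,0],[0,0,0,0,0]]' >/dev/null
python3 go.py 580.7 13.7 157 -79.3
python3 - <<'E'
from h import *
m=camera_model("wrist");im=capture("wrist");save(im,150,120,200,150,4,"w6.png");np.savez("w6.npz",**m,p=telemetry.sense()["eef_pos"])
E
```

```text
t 13.2 pos [576.8  23.1 236.6] yaw -79.28 tiltz [0.0086 0.0043] F [ 0.2 -1.1  0.6] w 0.084 j [-0.17  0.41  1.3   0.01  1.43  1.22]
tool shift mm [10.2 -1.3 79.6] turn 0.0
```

View pics/w6.png

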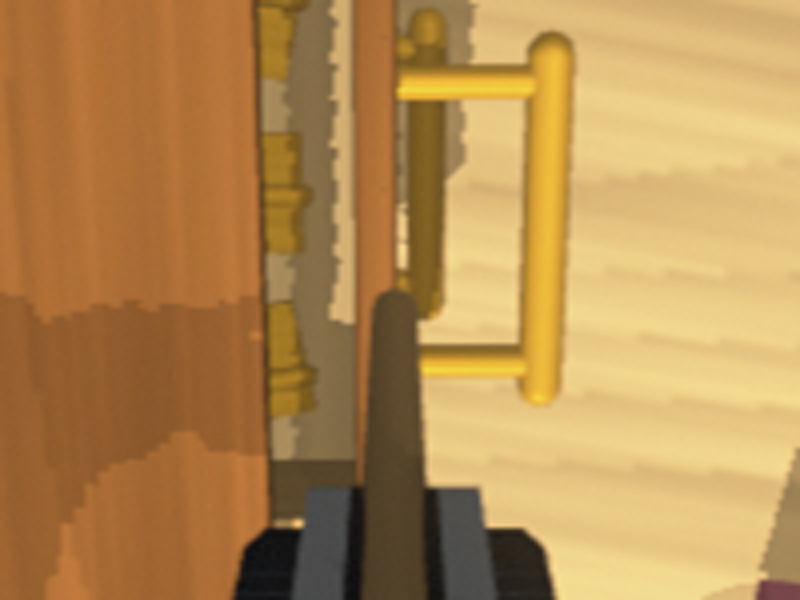

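The drawer is ajar, with its bar running from crop (552,48) to (541,390), the drawer front at column 395, and the dowel tip at (396,295).

```bash
python3 - <<'E'
from h import *
m=dict(np.load("w6.npz"))
np.set_printoptions(precision=1,suppress=True)
f=lambda x,y:(150+x/4-.5,120+y/4-.5)
a,b=[atz("",f(*q),102,m) for q in[(552,45),(541,393)]];print(a,b,np.linalg.norm(a-b),"mid",(a+b)/2)
c=(a+b)/2+17*np.array([-.186,.983,0]);print("slot",c)
E
python3 go.py 577 10.5 157 -79.3
```

```text
[628.   -3.9 102. ] [544.8 -20.  102. ] 84.70799185193147 mid [586.4 -12.  102. ]
slot [583.2   4.7 102. ]
t 13.25 pos [576.8  23.4 236.7] yaw -79.26 tiltz [0.0087 0.0043] F [-0.3 -0.5 -0.3] w 0.083 j [-0.17  0.41  1.3   0.01  1.43  1.22]
tool shift mm [12.9  2.9 79.6] turn 0.001
```

```bash
python3 -m inch '[[0.010,-0.001,0.003,0,0],[0.005,-0.001,0.005,0,0],[0,0,0.010,0,0],[0,0,0.010,0,0],[0,0,0.003,0,0]]' >/dev/null
python3 go.py 582.5 4.5 157 -79.3
```

```text
t 13.67 pos [582.2  10.9 203.2] yaw -79.0 tiltz [0.0098 0.0045] F [ 0.2 -0.  -0.9] w 0.084 j [-0.19  0.44  1.34  0.01  1.36  1.19]
tool shift mm [ 6.5  1.4 46.1] turn 0.005
```

```bash
python3 -m inch '[[0.005,0.001,0,0,0],[0,0,0.008,0,0],[0,0,0.012,0,0],[0,0,0.012,0,0],[0,0,0.008,0,0]]' >/dev/null
python3 go.py 582.5 4.5 157 -79.3
```

```text
t 14.08 pos [582.6   5.6 160.4] yaw -78.99 tiltz [0.0107 0.0045] F [ 0.  -0.5 -0.9] w 0.084 j [-0.19  0.47  1.4   0.01  1.26  1.18]
tool shift mm [1.1 0.4 3.4] turn 0.005
```

```bash
python3 -m inch '[[0.004,0,0.003,0.005,0],[0.006,0,0,0,0],[0.008,0,0,0,0],[0.008,0,0,0,0],[0.008,0,0,0,0]]' >/dev/null
python3 go.py 597.5 -74.7 157 -79.3
python3 -m inch '[[0.008,0,0,0,0],[0.007,0,0,0,0],[0.006,0,0,0,0],[0.005,0,0,0,0],[0.004,0,0,0,0]]' >/dev/null
python3 go.py 597.5 -74.7 157 -79.3
```

```text
t 14.5 pos [588.6 -28.7 155.6] yaw -79.22 tiltz [0.0077 0.0072] F [-0.5  1.3 -1.2] w 0.083 j [-0.25  0.49  1.38  0.01  1.26  1.13]
tool shift mm [46.8 -0.2 -1.6] turn 0.001
t 14.92 pos [595.1 -63.4 156.2] yaw -79.35 tiltz [0.0087 0.007 ] F [-0.6  1.8 -1.4] w 0.084 j [-0.31  0.51  1.35  0.01  1.27  1.08]
tool shift mm [11.6 -0.3 -0.9] turn -0.001
```

```bash
python3 -m inch '[[0.003,0,0,0,0],[0.003,0,0,0,0],[0.003,0,0,0,0],[0.003,0,0,0,0],[0.003,0,0,0,0]]' >/dev/null
python3 go.py 597.5 -74.7 157 -79.3;python3 hd.py|grep top
```

```text
t 15.33 pos [597.8 -77.6 156.2] yaw -79.33 tiltz [0.0076 0.0117] F [-1.7 10.4  1.7] w 0.084 j [-0.33  0.52  1.33  0.01  1.28  1.05]
tool shift mm [-2.9 -0.2 -0.8] turn -0.001
top old [([8, 11, 16, 28, 167], [17.2, 24.2])]
top now [([13, 5, 16, 11, 145], [20.7, 9.7]), ([16, 19, 14, 12, 117], [22.1, 23.9]), ([18, 35, 7, 11, 37], [20.7, 40.1])]
```

The pull force jumped to 10 N at the predicted stop position, so the drawer is fully open. I'm backing off and lifting.

```bash
python3 -m inch '[[-0.005,0,0,0,0],[-0.001,0,0,0,0],[0,0,-0.010,0,0],[0,0,-0.016,0,0],[0,0,-0.016,0,0]]' >/dev/null
python3 go.py 386.4 -340.9 215 -102.2
python3 -m inch '[[0,0,-0.016,0.06,0],[0,0,-0.012,0.08,0],[0,0,-0.008,0.09,0],[0,0,0,0.09,0],[0,0,0,0.05,0]]' >/dev/null
python3 go.py 386.4 -340.9 215 -102.2
python3 - <<'E'
from h import *
t=capture("top");s=capture("scene");cv2.imwrite("pics/t7.png",t);cv2.imwrite("pics/s7.png",s)
m=camera_model("wrist");im=capture("wrist");np.savez("w7.npz",**m,p=telemetry.sense()["eef_pos"])
r=lambda i,x,y,w,h,k:cv2.resize(i[y:y+h,x:x+w],(w*k,h*k),interpolation=cv2.INTER_CUBIC)
a=r(t,190,130,130,100,3);b=r(s,190,130,130,100,3);c=r(im,150,150,200,100,3)
o=np.zeros((600,780,3),np.uint8);o[:300,:390]=a;o[:300,390:]=b;o[300:,:600]=c;cv2.imwrite("pics/v7.png",o)
E
```

```text
t 15.85 pos [595.6 -72.2 198.4] yaw -79.27 tiltz [0.0037 0.0109] F [-0.9 -0.5 -0.1] w 0.085 j [-0.32  0.49  1.28  0.01  1.38  1.06]
tool shift mm [224.8 255.5 -20.3] turn 0.4
t 16.27 pos [597.4 -75.7 245.8] yaw -101.4 tiltz [0.0161 0.0025] F [-0.1  1.2  0.1] w 0.083 j [-0.32  0.46  1.2   0.01  1.47  1.45]
tool shift mm [301.9 154.8  26.7] turn 0.014
```

View pics/v7.png

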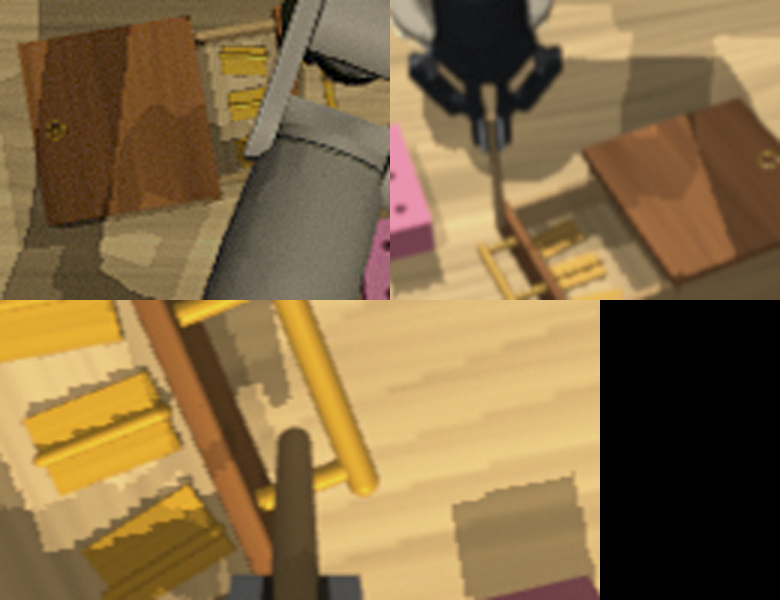

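Run:
```python
from h import *
from scipy.spatial.transform import Rotation as Ro
np.set_printoptions(precision=1,suppress=True)
m=dict(np.load("w7.npz"));print("bar end",atz("",(270,309),102,m),"expect 559.9 -87")
R=Ro.from_quat(np.roll(telemetry.sense()["ee_rot"],-1)).as_matrix()
tip=m["p"]+R[:,2]*76.3
print("proj tip ctr",proj("",tip,m),"far rim",proj("",tip-R[:,1]*4.2,m),"measured far rim ~(247.5,293)")
m=dict(np.load("w3.npz"));p=m["p"]+np.array([.3,.1,-76.3]);print("w3 far rim",proj("",p+4.2*np.array([.983,.186,0]),m),"meas (249,192.5)")
m=dict(np.load("w6.npz"));p=m["p"]+np.array([.7,.3,-76.3]);print("w6 far rim",proj("",p+4.2*np.array([.983,.186,0]),m),"meas (248.5,192.5)")
```

```text
bar end [445.3 -70.3 102. ] expect 559.9 -87
proj tip ctr [247.2 197.1] far rim [247.2 192. ] measured far rim ~(247.5,293)
w3 far rim [247.8 191.8] meas (249,192.5)
w6 far rim [247.1 191.5] meas (248.5,192.5)
```

```bash
python3 - <<'E'
from h import *
m=dict(np.load("w7.npz"));print("bar end",atz("",(270.2,209.5),102,m),"expect 559.9 -87")
E
python3 -m inch '[[0.032,0.016,0,0.014,0],[0.034,0.017,0,0,0],[0.034,0.017,0,0,0],[0.034,0.017,0,0,0],[0.034,0.017,0,0,0]]' >/dev/null
python3 go.py 386.4 -340.9 240 -102.2
```

```text
bar end [560.86985073 -90.94859125 102.        ] expect 559.9 -87
t 16.83 pos [ 480.3 -224.   242.4] yaw -100.62 tiltz [0.0156 0.0029] F [ 1.4 -0.2 -0.7] w 0.084 j [-0.66  0.29  1.44  0.01  1.4   1.09]
tool shift mm [132.3  70.7   0.6] turn 0.028
```

The bar end is within 4 mm of the fully-open prediction. Carrying on to the block.

```bash
python3 -m inch '[[0.034,0.018,0,0.02,0],[0.032,0.017,0,0,0],[0.025,0.014,0,0,0],[0.012,0.007,0,0,0],[0.003,0.002,0,0,0]]' >/dev/null
python3 go.py 386.4 -340.9 240 -102.2
```

```text
t 17.25 pos [ 393.9 -325.4  241.8] yaw -101.55 tiltz [ 0.0141 -0.    ] F [0.6 0.4 0.1] w 0.085 j [-0.93  0.25  1.49  0.01  1.39  0.84]
tool shift mm [16.7  4.3  1.7] turn 0.011
```

```bash
python3 -m inch '[[0,0,0,0,0],[0,0,0,0,0],[0,0,0,0,0],[0,0,0,0,0],[0,0,0,0,0]]' >/dev/null
python3 go.py 386.4 -340.9 240 -102.2
```

```text
t 17.67 pos [ 395.5 -323.7  242.1] yaw -101.24 tiltz [0.0144 0.0001] F [-0.2 -0.2  0.1] w 0.082 j [-0.92  0.25  1.49  0.01  1.39  0.84]
tool shift mm [18.7  5.6  2. ] turn 0.017
```

```bash
python3 -m inch '[[0.010,0.004,0.005,0.01,0],[0.004,0.002,0.015,0,0],[0,0,0.022,0,0],[0,0,0.022,0,0],[0,0,0.010,0,0]]' >/dev/null
python3 go.py 385.5 -340.9 130 -102.2
python3 -m inch '[[0,0,0.005,0,0],[0,0,0,0,0],[0,0,0,0,0],[0,0,0,0,0],[0,0,0,0,0]]' >/dev/null
python3 go.py 385.5 -340.9 130 -102.2
```

```text
t 18.08 pos [ 388.9 -338.1  166.6] yaw -101.67 tiltz [ 0.018  -0.0055] F [ 0.6  1.2 -0.4] w 0.081 j [-0.95  0.32  1.61  0.01  1.2   0.82]
tool shift mm [ 3.4  3.4 36.6] turn 0.009
t 18.5 pos [ 388.2 -338.5  159.7] yaw -101.68 tiltz [ 0.016  -0.0033] F [ 0.6 -0.6 -0.1] w 0.081 j [-0.95  0.33  1.61  0.01  1.19  0.82]
tool shift mm [ 2.9  2.6 29.7] turn 0.009
```

```bash
python3 -m inch '[[0.002,0.002,0.006,0,0],[0,0.0005,0.008,0,0],[0,0,0.008,0,0],[0,0,0.003,0,0],[0,0,0,0,0]]' >/dev/null
python3 go.py 385.3 -340.5 127 -102.2
python3 - <<'E'
from h import *
from scipy.spatial.transform import Rotation as Ro
m=camera_model("wrist");s=telemetry.sense();im=capture("wrist");save(im,200,150,100,75,8,"w8.png");np.savez("w8.npz",**m,p=s["eef_pos"])
R=Ro.from_quat(np.roll(s["ee_rot"],-1)).as_matrix();tip=s["eef_pos"]+R[:,2]*76.3
f=lambda p:np.round((proj("",p,m)-[199.5,149.5])*8)
print("tip",tip,f(tip),"hole",f(np.array([386.4,-341,45])))
E
```

```text
t 18.92 pos [ 385.8 -340.8  133.5] yaw -101.68 tiltz [ 0.0177 -0.0058] F [-0.8 -0.6  0.1] w 0.084 j [-0.96  0.36  1.65  0.01  1.12  0.81]
tool shift mm [-0.2  0.7  6.5] turn 0.009
tip [ 387.18092298 -341.21245548   57.2064949 ] [383. 380.] hole [382. 352.]
```

View pics/w8.png

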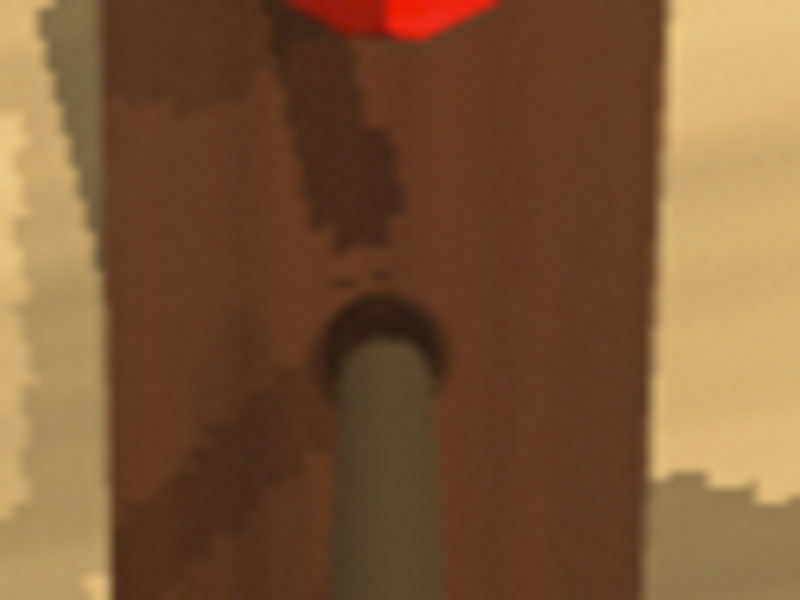

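The tip is just above the empty hole at (381,349), which is about 0.4 mm to one side and 0.8 mm ahead of centre. I'll correct that and lower.

```bash
python3 -m inch '[[-0.0003,0.0006,0.001,0,0],[0,0,0.002,0,0],[0,0,0.002,0,0],[0,0,0.002,0,0],[0,0,0.001,0,0]]' >/dev/null
python3 go.py 385.2 -340.5 87 -102.2
```

```text
t 19.38 pos [ 385.8 -340.6  125.6] yaw -101.66 tiltz [ 0.0185 -0.007 ] F [-0.   0.   0.4] w 0.085 j [-0.96  0.36  1.66  0.01  1.1   0.81]
tool shift mm [-0.1  1.3 38.6] turn 0.009
```

```bash
python3 -m inch '[[0,0,0.001,0,0],[0,0,0.001,0,0],[0,0,0.001,0,0],[0,0,0,0,0],[0,0,0,0,0]]' >/dev/null
python3 go.py 385.2 -340.5 87 -102.2
```

```text
t 19.8 pos [ 385.9 -340.7  122.1] yaw -101.66 tiltz [ 0.0185 -0.0069] F [-0.6  0.   0.9] w 0.087 j [-0.96  0.37  1.67  0.01  1.09  0.81]
tool shift mm [-0.1  1.4 35.1] turn 0.009
```

```bash
python3 -m inch '[[0,0.0009,-0.001,0,0],[0,0,0,0,0],[0,0,0,0,0],[0,0,0,0,0],[0,0,0,0,0]]' >/dev/null
python3 go.py 385.2 -340.5 87 -102.2
python3 -m inch '[[0,0,0.001,0,0],[0,0,0.001,0,0],[0,0,0.001,0,0],[0,0,0.001,0,0],[0,0,0,0,0]]' >/dev/null
python3 go.py 385.2 -340.5 87 -102.2
```

```text
t 20.22 pos [ 384.9 -340.6  123.5] yaw -101.66 tiltz [ 0.0188 -0.0074] F [ 0.8 -0.3 -0.4] w 0.08 j [-0.96  0.36  1.67  0.01  1.09  0.81]
tool shift mm [-0.3  0.5 36.5] turn 0.009
t 20.63 pos [ 385.  -340.6  119. ] yaw -101.66 tiltz [ 0.0188 -0.0073] F [ 0.1  0.4 -1.1] w 0.084 j [-0.96  0.37  1.67  0.01  1.08  0.81]
tool shift mm [-0.2  0.5 32. ] turn 0.009
```

```bash
python3 -m inch '[[0,0,0.001,0,0],[0,0.0001,0.0012,0,0],[0,0,0.0012,0,0],[0,0,0.0012,0,0],[0,0,0,0,0]]' >/dev/null
python3 go.py 385 -340.5 87 -102.2
```

```text
t 21.05 pos [ 385.  -340.6  113.8] yaw -101.66 tiltz [ 0.0186 -0.0071] F [-0.5  0.4  0.1] w 0.085 j [-0.96  0.38  1.68  0.01  1.07  0.81]
tool shift mm [-0.2  0.5 26.8] turn 0.009
```

```bash
python3 -m inch '[[0,0,0.0012,0,0],[0,0.0001,0.0012,0,0],[0,0,0.0012,0,0],[0,0,0.0012,0,0],[0,0,0,0,0]]' >/dev/null
python3 go.py 385 -340.5 87 -102.2
```

```text
t 21.47 pos [ 385.  -340.6  108.5] yaw -101.66 tiltz [ 0.0186 -0.0071] F [ 0.6  0.2 -0.3] w 0.08 j [-0.96  0.38  1.68  0.01  1.06  0.81]
tool shift mm [-0.1  0.4 21.5] turn 0.009
```

Inside the hole (the tip is 13 mm below the mouth) with no force. Continuing.

```bash
python3 -m inch '[[0,0.0001,0.002,0,0],[0,0.0001,0.002,0,0],[0,0,0.002,0,0],[0,0,0.001,0,0],[0,0,0,0,0]]' >/dev/null
python3 go.py 385 -340.5 87 -102.2
```

```text
t 21.88 pos [ 384.9 -340.6  100.6] yaw -101.66 tiltz [ 0.0186 -0.007 ] F [-0.7  0.6  0.1] w 0.084 j [-0.96  0.39  1.69  0.01  1.04  0.81]
tool shift mm [-0.1  0.1 13.6] turn 0.009
```

```bash
python3 -m inch '[[0,0.0001,0.0015,0,0],[0,0.0001,0.0015,0,0],[0,0,0.0015,0,0],[0,0,0.001,0,0],[0,0,0,0,0]]' >/dev/null
python3 go.py 385 -340.5 87 -102.2
```

```text
t 22.3 pos [ 384.8 -340.6   94.5] yaw -101.66 tiltz [ 0.0185 -0.007 ] F [-0.3 -1.6 -0.6] w 0.08 j [-0.96  0.4   1.7   0.01  1.02  0.81]
tool shift mm [-0.1 -0.1  7.5] turn 0.009
```

```bash
python3 -m inch '[[0,0,0.0015,0,0],[0,0,0.0012,0,0],[0,0,0.0012,0,0],[0,0,0.0006,0,0],[0,0,0,0,0]]' >/dev/null
python3 go.py 385 -340.5 87 -102.2
```

```text
t 22.72 pos [ 384.9 -340.6   89.5] yaw -101.66 tiltz [ 0.0186 -0.0071] F [ 1.4  0.2 -0.6] w 0.083 j [-0.96  0.41  1.7   0.01  1.01  0.81]
tool shift mm [-0.1 -0.   2.5] turn 0.009
```

```bash
python3 -m inch '[[0,0,0.0006,0,0],[0,0,0.0006,0,0],[0,0,0.0004,0,0],[0,0,0,0,0],[0,0,0,0,0]]' >/dev/null
python3 go.py 385 -340.5 87 -102.2
```

```text
t 23.13 pos [ 385.  -340.7   87.8] yaw -101.66 tiltz [ 0.0187 -0.0072] F [ 0.8  0.1 -0.6] w 0.081 j [-0.96  0.41  1.7   0.01  1.01  0.81]
tool shift mm [-0.2  0.   0.8] turn 0.009
```

```bash
python3 -m inch '[[0,0,0.0005,0,0],[0,0,0,0,0.03],[0,0,0,0,0.06],[0,0,0,0,0.085],[0,0,0,0,0.085]]' >/dev/null
python3 -m inch '[[0,0,0,0,0.085],[0,0,0,0,0.085],[0,0,0,0,0.085],[0,0,-0.005,0,0.085],[0,0,-0.010,0,0.085]]' >/dev/null
python3 go.py 385 -340.5 240 -102.2
python3 -m inch '[[0,0,-0.020,0,0.085],[0,0,-0.020,0,0.085],[0,0,-0.020,0,0.085],[0,0,-0.020,0,0.085],[0,0,-0.020,0,0.085]]' >/dev/null
python3 -m inch '[[0.02,0.02,-0.005,0,0.085],[0.02,0.025,0,0,0.085],[0.02,0.025,0,0,0.085],[0.01,0.01,0,0,0.085],[0,0,0,0,0.085]]' >/dev/null
python3 go.py 385 -340.5 240 -102.2
python3 - <<'E'
from h import *
w=capture("wrist");m=camera_model("wrist");t=capture("top");s=capture("scene")
for n,i in(("w",w),("t",t),("s",s)):cv2.imwrite(f"pics/f_{n}.png",i)
r=lambda i,x,y,W,h,k:cv2.resize(i[y:y+h,x:x+W],(W*k,h*k),interpolation=cv2.INTER_CUBIC)
o=np.zeros((600,800,3),np.uint8);o[:300,:400]=cv2.resize(w,(400,300));o[:300,400:]=r(s,100,165,100,75,4);o[300:,:400]=r(t,190,125,200,150,2);o[300:,400:]=r(s,200,130,200,150,2);cv2.imwrite("pics/final.png",o)
p=lambda z:np.round(proj("",np.array([386.4,-341,z]),m));print("expected dowel top px",p(140),"mouth",p(45))
E
```

```text
t 23.97 pos [ 384.1 -339.9  101.7] yaw -101.67 tiltz [ 0.0169 -0.0047] F [-0.5 -0.4 -0.5] w 0.996 j [-0.96  0.39  1.69  0.01  1.04  0.81]
tool shift mm [   0.6   -3.4 -138.2] turn 0.009
t 24.8 pos [ 287.3 -393.6  222.6] yaw -101.43 tiltz [ 0.0225 -0.0159] F [ 1.3 -0.2 -0. ] w 0.997 j [-1.19  0.2   1.61  0.02  1.31  0.58]
tool shift mm [-71.2 -85.7 -16.1] turn 0.013
expected dowel top px [148.  83.] mouth [175.  88.]
```

No picture views are left, so I'll check by image numbers against the first pictures.

Run:
```python
from h import *
from hd import brass
for n in("top","scene"):
    a=cv2.imread(f"pics/{n}0.png");b=cv2.imread(f"pics/f_{n[0]}.png");d=cv2.absdiff(a,b).max(2)
    for o,P in(("dowel",(386.4,-341,95)),("screw",(440,-351,100)),("awl",(491,-362,100))):
        u,v=proj(n,np.array(P)).astype(int);print(n,o,(u,v),"changed>40:",(d[v-8:v+9,u-8:u+9]>40).sum(),"/289")
# dowel edge profile, scene camera, mid height rows
b=cv2.imread("pics/f_s.png");a=cv2.imread("pics/scene0.png")
for z in(130,95,65):
    u,v=proj("scene",np.array([386.4,-341,z]));u,v=int(round(u)),int(round(v))
    print(z,(u,v),"old",a[v,u-6:u+7].sum(1).tolist(),"new",b[v,u-6:u+7].sum(1).tolist())
t=cv2.imread("pics/f_t.png")
c=np.array([556.4,146.5,102]);ax=np.array([-.186,.983,0])
for q in(0.09,0.095,0.1):print(q,"expected bar mid px",np.round(proj("top",c-ax*(130+q*1000)),1))
print([(x[0],x[1]) for x in brass(t[140:200,250:330],"")],"offset 250,140")
w=cv2.imread("pics/f_w.png");print("wrist dowel row",w[85,130:190:3].sum(1).tolist())
```

```text
top dowel (np.int64(376), np.int64(223)) changed>40: 2 /289
top screw (np.int64(379), np.int64(207)) changed>40: 3 /289
top awl (np.int64(383), np.int64(192)) changed>40: 27 /289
scene dowel (np.int64(131), np.int64(189)) changed>40: 0 /289
scene screw (np.int64(128), np.int64(200)) changed>40: 0 /289
scene awl (np.int64(124), np.int64(213)) changed>40: 0 /289
130 (129, 182) old [513, 510, 513, 511, 481, 363, 254, 193, 164, 167, 169, 169, 171] new [524, 526, 523, 508, 429, 298, 214, 179, 172, 175, 174, 173, 174]
95 (131, 190) old [259, 259, 248, 216, 177, 191, 218, 211, 202, 230, 256, 290, 325] new [267, 270, 257, 221, 196, 213, 226, 209, 213, 246, 266, 300, 336]
65 (134, 196) old [306, 251, 212, 195, 203, 218, 204, 193, 195, 205, 205, 203, 193] new [315, 262, 220, 207, 217, 226, 207, 195, 200, 214, 212, 205, 197]
0.09 expected bar mid px [295.4 159.2]
0.095 expected bar mid px [296.9 158.9]
0.1 expected bar mid px [298.4 158.6]
[([13, 5, 16, 10, 134], [21.0, 9.9]), ([38, 6, 15, 27, 109], [47.2, 20.3]), ([15, 19, 17, 11, 142], [23.5, 24.1]), ([18, 32, 16, 14, 142], [25.7, 38.5])] offset 250,140
wrist dowel row [476, 474, 468, 464, 451, 401, 397, 369, 260, 210, 199, 184, 181, 177, 166, 157, 163, 149, 160, 157]
```

Run:
```python
from rig import finish_job
print(finish_job())
```

```text
the job is handed in; nothing more can be done
None
```

The job is handed in. The catch is released, the top drawer is drawn to its stop, and the dowel is back in the block hole it came from.

- **Catch:** I felt the pin about 17 mm below the top and pressed it about 7 mm. That is past the 5 mm that frees the drawer and close to the 7.5 mm stop. The highest force I read was 8.1 N, but I only read it at the end of each move. I ran two pressing moves back to back without checking between them.
- **Drawer:** I hooked the handle with the dowel and pulled until the force rose to 10 N, about 3 mm past where I expected the stop. In the last top picture the handle sits about 29–30 px from its closed position, about 97–100 mm. An earlier wrist-camera check put the bar's end within 4 mm of the fully open position.
- **Dowel:** It went into the hole with no noticeable force and was released about 1 mm above its original height. The last scene picture matches the first one around the dowel, to within about half a pixel at its top.
- **Other tools:** The same scene comparison shows no change at the awl or screwdriver. The top picture differs in 27 of 289 pixels near the awl; I think that is a shadow but did not confirm it. I never went near the mallet or plane and did not re-check them.

The final composite picture could not be viewed because the 12-picture limit was reached, so the last checks are by pixel numbers only. Two readings disagreed: the top camera put the drawer about 21 mm ajar and the wrist camera about 30 mm. Total robot time was about 25 s.

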